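Close the two-part handle mould on its dowels and hold it shut

ROBOT

A 6-joint arm with a two-finger parallel gripper is mounted at the origin on the work surface. World frame = base frame: x ahead of the robot, y to its left, z up, the work surface at z = 0. Lengths are in mm, angles in rad, forces in N, time in s.
With the tool pointing down it reaches from about 350 to 975 mm from the base axis. Payload 17.4 kg.
Tool frame: the origin (TCP) lies at the very end of the fingers, on their centre line; the grasp point (between the pads) lies 19 mm behind it; z points along the fingers, y is the line along which they close (so a half turn about z gives the same grasp; the last joint's range is limited). The gripper opens to 85 mm and grips with 20 to 120 N. Pads are 22 mm wide; open, the fingers measure 114 mm over their backs; the gripper's body (76 mm by 85 mm) begins 54 mm behind the grasp point. The pads swing forward as they close: fully open they stand 13 mm farther back than shut.
Start: joints at [-1.22, 0.116, 1.442, -0, 1.584, -0.038], TCP at [255.869, -624.631, 231.303] pointing down, gripper open.
Joint ranges: [-2.83, 2.83], [-0.83, 2.19], [0.07, 2.5], [-1.14, 4.28], [0.01, 3], [-2.97, 2.97]. Speed limits (rad/s): [1.89, 1.89, 2.22, 3.14, 3.14, 3.14].

INTERFACE

Orientations are given as a 3x3 rotation matrix whose columns are the frame's x, y, z axes.
In Python, from bench import r gives the robot as it stands. The module is installed in compiled form; this text tells all that it offers.
- The arm moves only by the shell command python3 -m jog 'ROWS' [FORCE]. ROWS is JSON, a list of rows, each an object of numbers: "rx", "ry", "rz": the turn, a rotation vector about the tool's x, y, z in rad; "tx", "ty", "tz": the shift along the tool's x, y, z in cm; "jaw": the finger opening in cm, from 0 to 8.54. A call has 1 to 5 rows; each row shifts and turns the commanded pose from where the row before left it, along the tool's axes as they then stand; what a row does not reach is not made up. A row lasts 1/8 s, in which the tool goes at most 62.5 mm and 10.7 degrees, less where a joint would pass 70% of its speed; a pose out of reach is approached as far as the arm can. A call with a gripper value outside its range is refused whole. The fingers move at their own pace and stop on an object; FORCE is the grip in N (left out, the last holds). Time passes only in rows, so rows that do not move let the fingers close. It gives the time, the measured TCP pose, the force, the opening and the grip force at its end, in the units of the state.
- r.get_obs(): the state, without advancing time (a new reading comes with each control period).
- r.read_camera(name): name is "side" or "top"; returns the picture (480x640x3 uint8, blue, green, red); there is no depth.
- r.camera_params(name): a dict with "intrinsics" (3x3 intrinsics, pixels), "R" (3x3) and "t" (3): a world point X has camera coordinates R X + t. Camera axes: x right, y down, z forward; pixel columns grow to the right and rows downward; lengths in mm; the calibration is good to about 2 mm. A picture is of the moment at which its call begins. camera_params takes no time and is no camera call.
- r.job_done(): hands the job in; it is judged then, once.
The state is a dict: "t": time; "joint_positions": joint angles; "qvel": joint speeds; "effort": joint torques, N m; "position": TCP position; "orientation": TCP orientation; "ft_force": force on the tool from outside, world axes, zero at the start; "moment": the same for the moment, N m; "opening": finger opening in mm; "finger_force": force on a finger pad.
Only numpy, scipy, OpenCV 4.12 (cv2) and the standard library are available. Lean on these libraries where they do the work, as an engineer would, in place of code of your own. Each camera call takes 0.05 s, during which the arm holds its last target. There are 200 camera calls.

TASK

Close the plaster handle mould: take its cover (the longer block on the drying board, with the pour hole), set it lightly on the tops of the mould's two dowels about a centimetre short of its place, pour hole at the runner's end, and slide it over until it drops on the dowels hidden beneath it. Press it fully home and finish like that, your grip still pushing it down firmly with about 15 N, so that a workmate can strap the mould. Plaster chips, so do not bang the halves together, and leave the other cover and the pots and tools where they are.

Things in the scene. Friction and masses are not known exactly. Their poses are not given: they have to be found in the camera images.
- cover: Mould cover (upper half): plaster block 150 x 60 x 36 mm (x, y, z), 0.3 to 0.45 kg, lying right way up on the drying board. Origin: centre of its underside. Grip it across the 60 mm width. An 18 mm pour hole goes through near its +x end. Two blind sockets in the underside, 12.5 mm wide, 12 mm deep, at (-58, 0) and (+58, -17) mm, take the mould's dowels; it fits one way round only.
- cover_pour (a point): Centre of the mouth of the pour hole on the cover's top face, at (+58, +13, +36) mm in the cover's frame.
- mould: Lower half, fixed: plaster block 150 x 60 x 30 mm on a plywood cradle board 210 x 104 x 12 mm with a low cleat at each end. Origin: centre of the cradle's underside, on the table; long axis x. Flat upper face 42 mm above the table, with a 6 mm deep handle-shaped groove whose runner leads to the +x end. Cover home: axes parallel (x along x), its origin at (0, 0, 42) mm.
- mould_seat (a point): Centre of the mould's upper face, (0, 0, +42 mm) in the mould's frame: where the cover's origin comes to lie.
- mould_pin_a (a point): Tip of the first brass dowel: 10 mm thick, rises 10 mm from the mould's upper face at (-58, 0) mm, top 3 mm tapered. A cover riding on the dowel tips lies 10 mm above home.
- mould_pin_b (a point): Tip of the second brass dowel, the same size, at (+58, -17) mm of the mould's upper face.
- board: Wooden drying board, fixed, 210 x 300 x 18 mm (x, y, z), origin at the centre of its underside on the table. The two covers lie on it side by side, about 140 mm apart, which is on which side varies.
- other_cover: Cover of another mould, to be left alone: white plaster block 112 x 60 x 36 mm, shorter and without a pour hole, on the drying board. Origin: centre of its underside.
- knife: Bystander: carving knife lying on the table between the board and the mould, along its x, 190 mm long, 12 mm thick. Origin on the table under its handle.
- bowl: Bystander: brown clay bowl, 116 mm across, 45 mm high, beyond the board. Origin: centre of its underside.
- cup: Bystander: dark clay cup, 68 mm across, 55 mm high, beyond the mould. Origin: centre of its underside.
- jar: Bystander: brown jar with a white cap, 72 mm across, 95 mm high, beyond the mould. Origin: centre of its underside.
- sprig: Bystander: round plaster sprig mould, 90 mm across, 24 mm high, to the right of the mould. Origin: centre of its underside.
- brush: Bystander: brush lying on the table to the right of the mould, along its x.
Not all that is in view belongs to the job. Leave any blue look-alike of the cover alone.

How it is judged (in metres and radians):
On the way, in this order (a step that is already met when the one before it is completed fails the run):
1. the cover is held in the gripper, lifted well clear of the drying board (height (world z) of cover above 0.06 m and contact force between the fingers and cover above 1 N), for 0.2 s.
2. the cover rests on the tops of the dowels, near its place but not yet dropped on (contact force between cover and mould above 0.5 N and z of cover in the frame of mould between 0.048 and 0.056 m and horizontal distance between cover and mould_seat below 0.03 m), for 0.1 s.
3. the cover has dropped over both dowels, right way round, and lies on the mould's face (horizontal distance between cover and mould_seat below 0.004 m and angle between the x axis of cover and the x axis of mould, either way round below 0.06 rad and x of cover_pour in the frame of mould above 0.04 m and z of cover in the frame of mould below 0.0445 m), for 0.2 s.
At the end, for the whole second after the job is handed in: Cover on both dowels, right way round (within 4 mm, 0.06 rad), flat (0.02 rad), fully down (within 1.7 mm), at rest, and the fingers still press it there: over 9 N between cover and mould, of which its own weight gives only 3 to 4.5 N (horizontal distance between cover and mould_seat below 0.004 m and angle between the x axis of cover and the x axis of mould, either way round below 0.06 rad and x of cover_pour in the frame of mould above 0.04 m and z of cover in the frame of mould below 0.0437 m and angle between cover's own z axis and vertical below 0.02 rad and contact force between cover and mould above 9 N and contact force between the fingers and cover above 2 N and linear speed of cover below 0.02 m/s); the arm keeps its last pose, push and grip.
It fails at once if the cover is banged or crushed against the mould (over 80 N) (contact force between cover and mould above 80 N).
It fails at once if the other cover is disturbed (distance of other_cover from where it was at the start of the episode above 0.03 m).
It fails at once if a pot or tool is disturbed (distance of any of knife, bowl, cup, jar, sprig, brush from where it was at the start of the episode above 0.03 m).
It also fails if it takes over 48 s, if anything falls off the work surface, if the arm or the gripper's body presses on something with over 40 N, if the wrist force passes 120 N, or if a joint passes its speed limit or range.

## Working session

There is one attempt and no reset: what is moved stays moved. The work goes in short steps, Python scripts to look and compute and a shell command to move; the robot and the scene stay as the last step left them, time stands still between calls to the robot, and variables do not carry over. Pictures are saved under pics/ and viewed, at most 10 in all, crops included, and the job is handed in when it is done.

```bash
mkdir -p pics; python3 - <<'E'
from bench import r
import cv2,numpy as np
np.set_printoptions(precision=3,suppress=True)
for n in("top","side"):
    cv2.imwrite(f"pics/{n}0.png",r.read_camera(n)); p=r.camera_params(n); print(n,p)
o=r.get_obs();print(o)
E
```

```text
top {'intrinsics': array([[546.075,   0.   , 322.328],
       [  0.   , 546.075, 236.026],
       [  0.   ,   0.   ,   1.   ]]), 'R': array([[ 0.022, -1.   , -0.012],
       [-0.99 , -0.02 , -0.137],
       [ 0.137,  0.015, -0.99 ]]), 't': array([ -55.219,  531.791, 1175.074])}
side {'intrinsics': array([[473.458,   0.   , 322.828],
       [  0.   , 473.458, 246.138],
       [  0.   ,   0.   ,   1.   ]]), 'R': array([[-0.981, -0.194, -0.015],
       [-0.106,  0.598, -0.794],
       [ 0.163, -0.777, -0.608]]), 't': array([518.089, 123.84 , 848.738])}
{'t': 0.1, 'joint_positions': array([-1.22 ,  0.116,  1.442,  0.   ,  1.584, -0.038]), 'qvel': array([-0.   , -0.   , -0.002, -0.002, -0.   ,  0.001]), 'effort': array([  0.002, -73.366, -63.379,  -0.   ,   0.005,   0.   ]), 'position': array([ 255.836, -624.468,  230.643]), 'orientation': array([[ 0.925,  0.379, -0.   ],
       [ 0.379, -0.925,  0.001],
       [ 0.   , -0.001, -1.   ]]), 'ft_force': array([0.105, 0.159, 0.084]), 'moment': array([-0.028,  0.   ,  0.016]), 'finger_force': 0.0, 'opening': 85.08378437870869}
```

View pics/top0.png

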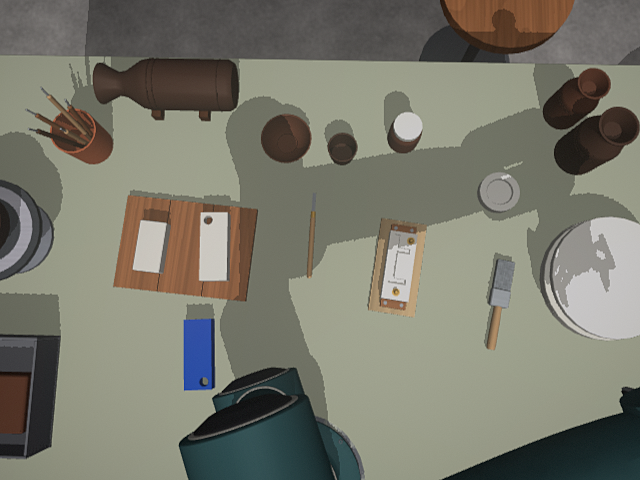

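View pics/side0.png

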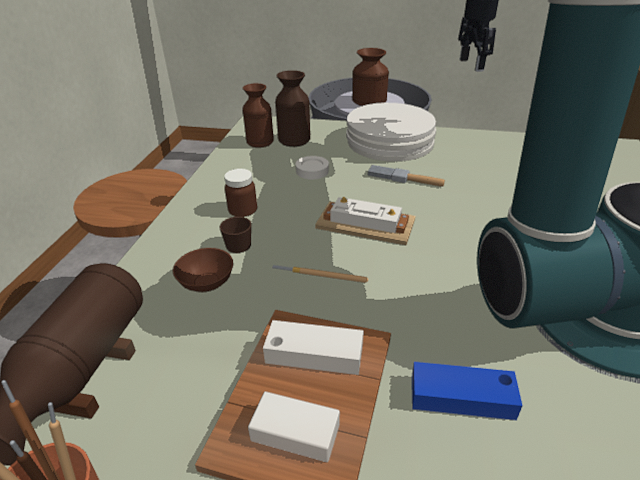

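The top view shows three candidates for the cover:
- **Long white block** at (213,246), with a hole at (208,219).
- **Short white block** at (150,247), with no hole.
- **Blue block** at (199,353), the look-alike.

The long white block fits: it is white, longer, on the board and has the pour hole. The mould is at (397,267), with brass dowels near (411,241) and (396,292). I'll confirm in one enlarged crop.

```bash
python3 - <<'E'
import cv2,numpy as np
t=cv2.imread("pics/top0.png");
a=cv2.resize(t[200:290,185:245],None,fx=6,fy=6,interpolation=cv2.INTER_CUBIC)
b=cv2.resize(t[215:320,365:430],None,fx=5.5,fy=5.5,interpolation=cv2.INTER_CUBIC)
c=np.zeros((580,730,3),np.uint8);c[:540,:360]=a;c[:b.shape[0],365:365+b.shape[1]]=b[:,:365]
cv2.imwrite("pics/crop.png",c)
E
```

```text
(no output)
```

View pics/crop.png

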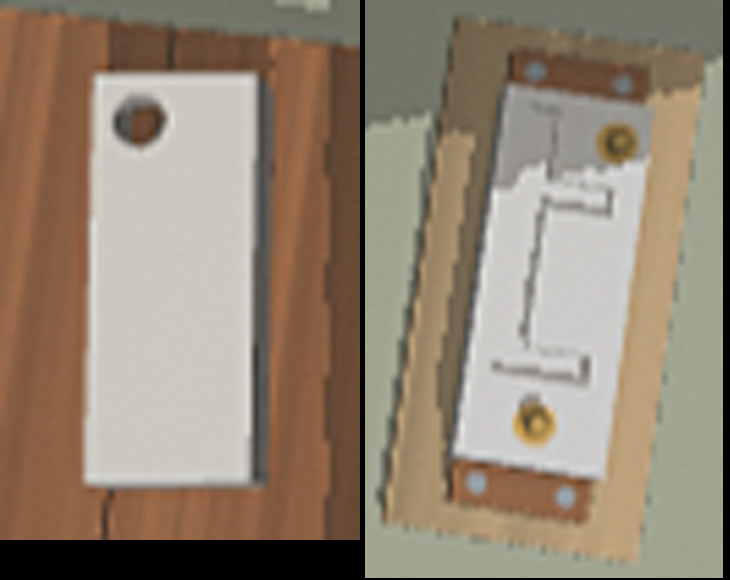

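Confirmed: the long white block has its pour hole at the upper left, (208,219) in the full image. The mould's runner and pin B are at the upper end, so both +x axes point up the image and no half turn is needed. Next I'll measure both poses.

```bash
cat > h.py <<'E'
import cv2,numpy as np
from bench import r
np.set_printoptions(precision=2,suppress=True)
def w(n,px,z):
    p=r.camera_params(n);px=np.atleast_2d(px).astype(float)
    d=np.c_[px,np.ones(len(px))]@np.linalg.inv(p["intrinsics"]).T@p["R"]
    c=-p["R"].T@p["t"]
    return c+d*((z-c[2])/d[:,2])[:,None]
def pj(n,X):
    p=r.camera_params(n);q=(np.atleast_2d(X)@p["R"].T+p["t"])@p["intrinsics"].T
    return q[:,:2]/q[:,2:]
E
python3 - <<'E'
from h import *
t=cv2.imread("pics/top0.png")
m=np.zeros(t.shape[:2],np.uint8);g=t[200:290,185:245]
m[200:290,185:245]=((g.min(2)>170)*255)
cs,_=cv2.findContours(m,cv2.RETR_EXTERNAL,cv2.CHAIN_APPROX_NONE);c=max(cs,key=cv2.contourArea)
X=w("top",c[:,0,:],54)
(cx,cy),s,a=cv2.minAreaRect((X[:,:2]).astype(np.float32));print("cover",cx,cy,s,a)
Xc=np.c_[185+np.array([95,260,252,85])/6-.4,200+np.array([72,72,487,485])/6-.4]
C=w("top",Xc,54);print(C[:,:2],C.mean(0))
h=w("top",[(185+140/6-.4,200+121/6-.4)],54);print("hole",h)
# brass
hsv=cv2.cvtColor(t,cv2.COLOR_BGR2HSV);
for n,u,v in(("b",411,241),("a",396,292)):
    q=hsv[v-5:v+6,u-5:u+6];k=(q[...,1]>120)
    ys,xs=np.nonzero(k);print(n,k.sum(),xs.mean()+u-5,ys.mean()+v-5,w("top",[(xs.mean()+u-5,ys.mean()+v-5)],48))
M=np.c_[365+(np.array([510,652,605,452])-365)/5.5-.4,215+np.array([85,105,480,460])/5.5-.4]
W=w("top",M,42);print(W[:,:2],W.mean(0))
s=cv2.imread("pics/side0.png");hs=cv2.cvtColor(s,cv2.COLOR_BGR2HSV)
print(pj("side",w("top",[(411,241),(396,292)],48)))
cv2.imwrite("pics/sidecrop.png",np.vstack([cv2.resize(s[190:245,310:420],None,fx=7,fy=5,interpolation=2),cv2.resize(s[315:380,255:370],(770,300),interpolation=2)]))
E
```

```text
cover 503.2010192871094 194.2321319580078 (147.76539611816406, 58.86237335205078) 1.7346901893615723
[[579.31 225.75]
 [580.52 164.98]
 [428.39 160.92]
 [427.82 221.39]] [504.01 193.26  54.  ]
hole [[561.4  208.24  54.  ]]
b 28 410.4642857142857 240.46428571428572 [[ 525.34 -237.39   48.  ]]
a 33 395.24242424242425 291.54545454545456 [[ 413.22 -204.5    48.  ]]
[[ 548.45 -195.31]
 [ 541.49 -252.18]
 [ 391.77 -233.43]
 [ 398.3  -173.15]] [ 470.   -213.51   42.  ]
[[344.29 197.14]
 [391.99 209.27]]
```

View pics/sidecrop.png

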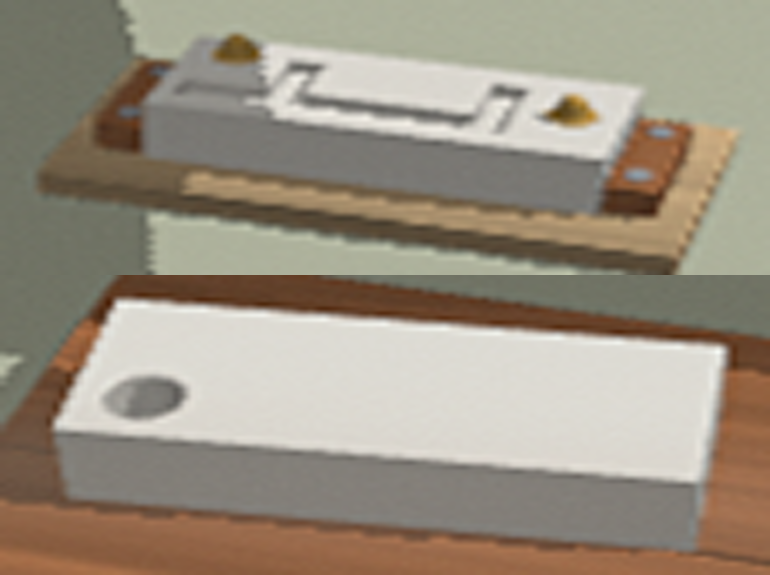

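```bash
cat > fit.py <<'E'
from h import *
from scipy.optimize import least_squares
def fit(pts,obs,z,x0,tilt=0):
    # pts local Nx3 ; obs {cam:Nx2}
    def f(p):
        c,s=np.cos(p[2]),np.sin(p[2]);R=np.array([[c,-s,0],[s,c,0],[0,0,1]])
        X=pts@R.T+[p[0],p[1],z]
        return np.concatenate([(pj(k,X)-v).ravel() for k,v in obs.items()])
    s=least_squares(f,x0);return s.x,s.fun.reshape(-1,2)
E
python3 - <<'E'
from fit import *
top=np.c_[185+np.array([95,260,252,85])/6-.4,200+np.array([72,72,487,485])/6-.4]
side=np.c_[255+np.array([53,118,727,697])/6.696-.4,315+(np.array([431,298,346,483])-275)/4.615-.4]
P=np.array([[75,30,36],[75,-30,36],[-75,-30,36],[-75,30,36.]])
for o in({"top":top},{"side":side},{"top":top,"side":side}):
    print("cover",*fit(P,o,18,[503,194,0.03]))
mt=np.c_[365+(np.array([510,652,605,452])-365)/5.5-.4,215+np.array([85,105,480,460])/5.5-.4]
mt=np.r_[mt,[[410.5,240.5],[395.3,291.6]]]
ms=np.c_[310+np.array([147,195,645,605,237,572])/7-.4,190+np.array([103,38,90,162,48,110])/5-.4]
P=np.array([[75,30,42],[75,-30,42],[-75,-30,42],[-75,30,42.],[58,-17,47],[-58,0,47]])
for o in({"top":mt},{"side":ms},{"top":mt,"side":ms}):
    print("mould",*fit(P,o,0,[470,-213,-.14]))
E
python3 -m jog '[{"rz":0.18},{"rz":0.18}]'
```

```text
cover [503.98 193.25   0.03] [[ 0.24  0.51]
 [-0.11  0.35]
 [-0.16 -0.64]
 [ 0.04 -0.19]]
cover [503.11 197.68   0.03] [[-0.19 -0.49]
 [-0.26  0.23]
 [-0.08  0.14]
 [ 0.49  0.06]]
cover [503.57 195.62   0.03] [[-0.93  0.71]
 [-1.27  0.48]
 [-1.18 -0.51]
 [-0.98  0.01]
 [-0.1  -1.64]
 [-0.12 -0.77]
 [-0.17 -0.76]
 [ 0.32 -0.98]]
mould [ 470.12 -213.25   -0.13] [[-0.8  -0.02]
 [ 0.37  0.47]
 [-0.21 -0.02]
 [ 0.17 -0.69]
 [ 0.11  0.03]
 [ 0.35  0.24]]
mould [ 470.02 -206.48   -0.13] [[-0.71  0.28]
 [ 0.46 -0.18]
 [-0.02 -0.03]
 [ 0.16  0.02]
 [-0.14 -0.04]
 [ 0.25 -0.15]]
mould [ 470.24 -211.76   -0.13] [[-1.48 -0.08]
 [-0.31  0.41]
 [-0.9  -0.08]
 [-0.51 -0.76]
 [-0.58 -0.04]
 [-0.34  0.17]
 [-0.38 -1.  ]
 [ 0.75 -1.36]
 [ 0.03 -1.3 ]
 [ 0.24 -1.35]
 [ 0.13 -1.24]
 [ 0.35 -1.46]]schema error: expected keys rx, ry, rz, tx, ty, tz, jaw
```

```bash
python3 -m jog '[{"rx":0,"ry":0,"rz":0.18,"tx":0,"ty":0,"tz":0,"jaw":8.5},{"rx":0,"ry":0,"rz":0.18,"tx":0,"ty":0,"tz":0,"jaw":8.5}]' && python3 -m jog '[{"rx":0,"ry":0,"rz":0,"tx":1.9,"ty":-5.8,"tz":0,"jaw":8.5},{"rx":0,"ry":0,"rz":0,"tx":1.9,"ty":-5.8,"tz":0,"jaw":8.5},{"rx":0,"ry":0,"rz":0,"tx":1.9,"ty":-5.8,"tz":0,"jaw":8.5},{"rx":0,"ry":0,"rz":0,"tx":1.9,"ty":-5.8,"tz":0,"jaw":8.5},{"rx":0,"ry":0,"rz":0,"tx":1.9,"ty":-5.8,"tz":0,"jaw":8.5}]'
```

```text
t: 0.35
position: [255.8, -624.5, 230.8]
orientation: [[1.0, 0.023, -0.0], [0.023, -1.0, 0.001], [-0.0, -0.001, -1.0]]
ft_force: [-0.5, 0.6, -0.7]
opening: 84.9
finger_force: 0.0
t: 0.98
position: [342.5, -330.1, 231.0]
orientation: [[1.0, 0.028, 0.0], [0.028, -1.0, 0.0], [0.0, -0.0, -1.0]]
ft_force: [1.4, -0.3, 0.6]
opening: 85.4
finger_force: 0.0
```

```bash
python3 -m jog '[{"rx":0,"ry":0,"rz":0,"tx":1.9,"ty":-5.8,"tz":0,"jaw":8.5},{"rx":0,"ry":0,"rz":0,"tx":1.9,"ty":-5.8,"tz":0,"jaw":8.5},{"rx":0,"ry":0,"rz":0,"tx":1.9,"ty":-5.8,"tz":0,"jaw":8.5},{"rx":0,"ry":0,"rz":0,"tx":1.9,"ty":-5.8,"tz":0,"jaw":8.5},{"rx":0,"ry":0,"rz":0,"tx":1.9,"ty":-5.8,"tz":0,"jaw":8.5}]' && python3 -m jog '[{"rx":0,"ry":0,"rz":0,"tx":1.9,"ty":-5.8,"tz":0,"jaw":8.5},{"rx":0,"ry":0,"rz":0,"tx":1.9,"ty":-5.8,"tz":0,"jaw":8.5},{"rx":0,"ry":0,"rz":0,"tx":1.9,"ty":-5.8,"tz":0,"jaw":8.5},{"rx":0,"ry":0,"rz":0,"tx":2.0,"ty":-5.4,"tz":0,"jaw":8.5},{"rx":0,"ry":0,"rz":0,"tx":0,"ty":0,"tz":0,"jaw":8.5}]'
```

```text
t: 1.6
position: [429.1, -37.4, 231.3]
orientation: [[1.0, 0.029, 0.001], [0.029, -1.0, -0.0], [0.001, 0.0, -1.0]]
ft_force: [1.3, -0.7, 0.0]
opening: 85.3
finger_force: 0.0
t: 2.22
position: [499.6, 193.6, 230.2]
orientation: [[0.999, 0.032, -0.002], [0.032, -0.999, -0.0], [-0.002, 0.0, -1.0]]
ft_force: [0.2, 0.2, -1.1]
opening: 85.2
finger_force: 0.0
```

```bash
python3 -m jog '[{"rx":0,"ry":0,"rz":0,"tx":0.4,"ty":-0.2,"tz":5,"jaw":8.5},{"rx":0,"ry":0,"rz":0,"tx":0,"ty":0,"tz":5,"jaw":8.5},{"rx":0,"ry":0,"rz":0,"tx":0,"ty":0,"tz":4,"jaw":8.5},{"rx":0,"ry":0,"rz":0,"tx":0,"ty":0,"tz":2,"jaw":8.5},{"rx":0,"ry":0,"rz":0,"tx":0,"ty":0,"tz":0,"jaw":8.5}]'; python3 - <<'E'
from h import *
print(r.get_obs()["position"])
a=r.read_camera("side");cv2.imwrite("pics/side1.png",a)
cv2.imwrite("pics/s1.png",cv2.resize(a[230:400,220:420],None,fx=3.5,fy=3.5,interpolation=2))
E
```

```text
t: 2.85
position: [503.1, 192.3, 70.8]
orientation: [[1.0, 0.028, -0.001], [0.028, -1.0, -0.001], [-0.001, 0.0, -1.0]]
ft_force: [-0.2, 0.8, 0.4]
opening: 85.2
finger_force: 0.0
[503.11 192.28  70.83]
```

View pics/s1.png

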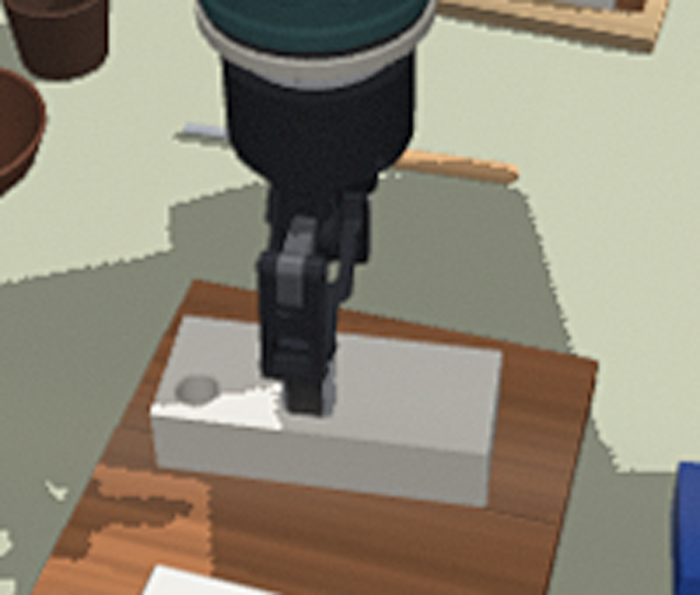

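The open fingers straddle the cover. The near fingertip is at about (308,348) in the full side image, still above the cover. I'll check it against the projection.

```bash
python3 - <<'E'
from h import *
for y in(192.3+43,192.3+50):
  for z in (71,84): print(y,z,pj("side",[503.1,y,z]))
print(pj("side",[[503.6,195.6,54],[503.6,225.6,54]]))
E
python3 -m jog '[{"rx":0,"ry":0,"rz":0,"tx":0,"ty":-0.2,"tz":2,"jaw":8.5},{"rx":0,"ry":0,"rz":0,"tx":0,"ty":0,"tz":1.5,"jaw":8.5},{"rx":0,"ry":0,"rz":0,"tx":0,"ty":0,"tz":0,"jaw":8.5}]'
```

```text
235.3 71 [[308.01 350.13]]
235.3 84 [[307.71 344.3 ]]
242.3 71 [[306.98 353.78]]
242.3 84 [[306.66 347.94]]
[[313.56 337.83]
 [309.45 352.56]]
t: 3.28
position: [502.7, 194.6, 34.9]
orientation: [[1.0, 0.029, -0.002], [0.029, -1.0, -0.001], [-0.002, 0.001, -1.0]]
ft_force: [-0.7, -0.9, 0.4]
opening: 84.8
finger_force: 0.0
```

```bash
python3 -m jog '[{"rx":0,"ry":0,"rz":0,"tx":0,"ty":0,"tz":1.4,"jaw":8.5},{"rx":0,"ry":0,"rz":0,"tx":0,"ty":0,"tz":0,"jaw":5.5},{"rx":0,"ry":0,"rz":0,"tx":0,"ty":0,"tz":0,"jaw":5.5},{"rx":0,"ry":0,"rz":0,"tx":0,"ty":0,"tz":0,"jaw":5.5},{"rx":0,"ry":0,"rz":0,"tx":0,"ty":0,"tz":0,"jaw":5.5}]' 60;python3 -m jog '[{"rx":0,"ry":0,"rz":0,"tx":0,"ty":0,"tz":0,"jaw":5.5},{"rx":0,"ry":0,"rz":0,"tx":0,"ty":0,"tz":0,"jaw":5.5}]'
```

```text
t: 3.9
position: [503.4, 194.8, 22.4]
orientation: [[1.0, 0.029, 0.0], [0.029, -1.0, 0.0], [0.0, -0.0, -1.0]]
ft_force: [-1.3, -0.2, -0.9]
opening: 59.2
finger_force: 66.7
t: 4.15
position: [503.4, 194.8, 22.4]
orientation: [[1.0, 0.029, 0.0], [0.029, -1.0, 0.0], [0.0, -0.0, -1.0]]
ft_force: [-0.8, -0.4, 0.2]
opening: 59.0
finger_force: 66.7
```

```bash
python3 -m jog '[{"rx":0,"ry":0,"rz":0,"tx":0,"ty":0,"tz":-1.5,"jaw":5.5},{"rx":0,"ry":0,"rz":0,"tx":0,"ty":0,"tz":-3,"jaw":5.5},{"rx":0,"ry":0,"rz":0,"tx":0,"ty":0,"tz":-3,"jaw":5.5},{"rx":0,"ry":0,"rz":0.082,"tx":0,"ty":0,"tz":-2,"jaw":5.5},{"rx":0,"ry":0,"rz":0.082,"tx":0,"ty":0,"tz":0,"jaw":5.5}]';python3 -m jog '[{"rx":0,"ry":0,"rz":0,"tx":0.1,"ty":4,"tz":0,"jaw":5.5},{"rx":0,"ry":0,"rz":0,"tx":0.1,"ty":5,"tz":0,"jaw":5.5},{"rx":0,"ry":0,"rz":0,"tx":0.1,"ty":5,"tz":0,"jaw":5.5},{"rx":0,"ry":0,"rz":0,"tx":0.1,"ty":5,"tz":0,"jaw":5.5},{"rx":0,"ry":0,"rz":0,"tx":0.1,"ty":5,"tz":0,"jaw":5.5}]'
```

```text
t: 4.78
position: [504.1, 195.1, 120.2]
orientation: [[0.991, -0.137, 0.003], [-0.137, -0.991, 0.001], [0.003, -0.002, -1.0]]
ft_force: [-0.3, 0.1, -4.1]
opening: 59.2
finger_force: 66.4
t: 5.4
position: [475.6, -45.2, 118.4]
orientation: [[0.991, -0.135, 0.001], [-0.135, -0.991, -0.0], [0.001, 0.0, -1.0]]
ft_force: [0.2, 0.5, -4.4]
opening: 58.9
finger_force: 66.6
```

```bash
python3 -m jog '[{"rx":0,"ry":0,"rz":0,"tx":0.2,"ty":5,"tz":0,"jaw":5.5},{"rx":0,"ry":0,"rz":0,"tx":0.2,"ty":5,"tz":0.5,"jaw":5.5},{"rx":0,"ry":0,"rz":0,"tx":0.2,"ty":4,"tz":1,"jaw":5.5},{"rx":0,"ry":0,"rz":0,"tx":0.1,"ty":2.5,"tz":1,"jaw":5.5},{"rx":0,"ry":0,"rz":0,"tx":0,"ty":0,"tz":0,"jaw":5.5}]';python3 - <<'E'
from h import *
a=r.read_camera("side");cv2.imwrite("pics/side2.png",a)
b=r.read_camera("top");cv2.imwrite("pics/top2.png",b)
print(r.get_obs()["position"],r.get_obs()["ft_force"])
cv2.imwrite("pics/s2.png",np.vstack([cv2.resize(a[160:250,290:430],(790,330),interpolation=2),cv2.resize(b[210:325,330:470],(790,270*1),interpolation=2)]))
E
```

```text
t: 6.02
position: [460.0, -209.3, 92.2]
orientation: [[0.991, -0.137, -0.001], [-0.137, -0.991, 0.0], [-0.001, -0.0, -1.0]]
ft_force: [-0.6, 1.1, -4.0]
opening: 58.9
finger_force: 66.8
[ 460.69 -208.04   92.95] [-0.64  0.58 -3.6 ]
```

View pics/s2.png

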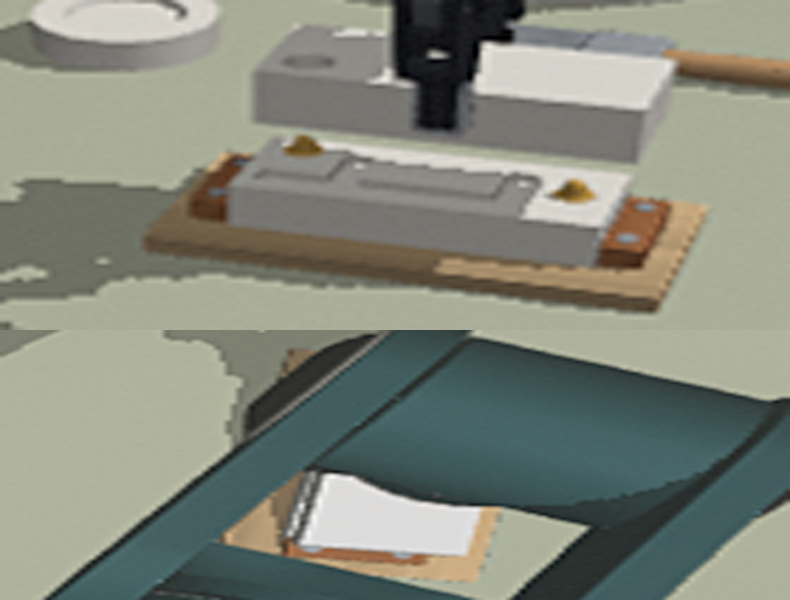

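The side view shows the cover about 45 mm above the mould, pour hole at the runner's end. Its near top edge runs from crop (257,72) to (643,108), and the mould's from (232,180) to (605,225). I'll compare the two within this one view so the camera bias cancels.

```bash
python3 - <<'E'
from fit import *
np.set_printoptions(precision=3,suppress=True)
q=lambda l:np.array(l)/[5.643,3.667]+[290,160]-.4
C=q([[257,72],[297,25],[675,60],[643,108],[253,122],[640,162]])
P=np.array([[75,30,36],[75,-30,36],[-75,-30,36],[-75,30,36.],[75,30,0],[-75,30,0]])
for z in(86,88.2,90): print("cover",*fit(P,{"side":C},z,[460,-208,-.137]))
M=q([[232,180],[275,140],[635,172],[605,225],[305,147],[574,191]])
P=np.array([[75,30,42],[75,-30,42],[-75,-30,42],[-75,30,42.],[58,-17,47],[-58,0,47]])
for z in (-2,0,2): print("mould",*fit(P,{"side":M},z,[470,-213,-.14]))
E
```

```text
cover [ 460.508 -209.68    -0.123] [[-0.774 -0.445]
 [ 0.079 -0.398]
 [ 0.229 -0.448]
 [ 0.762  0.181]
 [-0.07   0.475]
 [-0.253  0.345]]
cover [ 460.188 -205.958   -0.125] [[-0.937 -0.518]
 [-0.007 -0.513]
 [ 0.402 -0.479]
 [ 0.876  0.204]
 [-0.229  0.463]
 [-0.148  0.434]]
cover [ 459.926 -202.913   -0.126] [[-1.071 -0.578]
 [-0.076 -0.608]
 [ 0.545 -0.504]
 [ 0.969  0.224]
 [-0.36   0.453]
 [-0.062  0.507]]
mould [ 469.616 -211.471   -0.126] [[-0.222  1.505]
 [-0.046 -1.013]
 [-0.21   0.501]
 [-0.185  0.436]
 [ 0.071 -0.812]
 [ 0.586 -0.786]]
mould [ 469.344 -208.417   -0.128] [[-0.357  1.478]
 [-0.121 -1.078]
 [-0.089  0.51 ]
 [-0.111  0.492]
 [ 0.004 -0.867]
 [ 0.66  -0.771]]
mould [ 469.072 -205.363   -0.129] [[-0.493  1.451]
 [-0.196 -1.143]
 [ 0.032  0.52 ]
 [-0.037  0.549]
 [-0.063 -0.923]
 [ 0.733 -0.755]]
```

```bash
python3 -m jog '[{"rx":0,"ry":0,"rz":0,"tx":0,"ty":0.1,"tz":1.5,"jaw":5.5},{"rx":0,"ry":0,"rz":0,"tx":0,"ty":0,"tz":1,"jaw":5.5},{"rx":0,"ry":0,"rz":0,"tx":0,"ty":0,"tz":0.6,"jaw":5.5},{"rx":0,"ry":0,"rz":0,"tx":0,"ty":0,"tz":0,"jaw":5.5},{"rx":0,"ry":0,"rz":0,"tx":0,"ty":0,"tz":0,"jaw":5.5}]'; python3 -m jog '[{"rx":0,"ry":0,"rz":0,"tx":0,"ty":0,"tz":0.2,"jaw":5.5},{"rx":0,"ry":0,"rz":0,"tx":0,"ty":0,"tz":0,"jaw":5.5},{"rx":0,"ry":0,"rz":0,"tx":0,"ty":0,"tz":0,"jaw":5.5}]'
```

```text
t: 6.75
position: [460.7, -209.1, 61.6]
orientation: [[0.991, -0.135, 0.0], [-0.135, -0.991, -0.0], [0.0, 0.0, -1.0]]
ft_force: [0.3, -0.4, -3.9]
opening: 59.0
finger_force: 66.9
t: 7.12
position: [460.6, -209.1, 59.4]
orientation: [[0.991, -0.135, 0.0], [-0.135, -0.991, -0.0], [0.0, -0.0, -1.0]]
ft_force: [-0.0, -0.3, -4.2]
opening: 59.0
finger_force: 66.9
```

```bash
python3 -m jog '[{"rx":0,"ry":0,"rz":0,"tx":0,"ty":0,"tz":0.2,"jaw":5.5},{"rx":0,"ry":0,"rz":0,"tx":0,"ty":0,"tz":0,"jaw":5.5},{"rx":0,"ry":0,"rz":0,"tx":0,"ty":0,"tz":0,"jaw":5.5}]'; python3 -m jog '[{"rx":0,"ry":0,"rz":0,"tx":0,"ty":0,"tz":0.1,"jaw":5.5},{"rx":0,"ry":0,"rz":0,"tx":0,"ty":0,"tz":0,"jaw":5.5},{"rx":0,"ry":0,"rz":0,"tx":0,"ty":0,"tz":0,"jaw":5.5}]'
```

```text
t: 7.5
position: [460.6, -209.1, 57.3]
orientation: [[0.991, -0.135, -0.0], [-0.135, -0.991, 0.0], [-0.0, -0.0, -1.0]]
ft_force: [-0.2, 0.7, -4.6]
opening: 59.2
finger_force: 66.9
t: 7.88
position: [460.6, -209.1, 56.4]
orientation: [[0.991, -0.135, 0.0], [-0.135, -0.991, -0.0], [0.0, 0.0, -1.0]]
ft_force: [0.2, 0.3, -2.1]
opening: 59.0
finger_force: 67.2
```

```bash
python3 -m jog '[{"rx":0,"ry":0,"rz":0,"tx":0,"ty":0,"tz":0.05,"jaw":5.5},{"rx":0,"ry":0,"rz":0,"tx":0,"ty":0,"tz":0,"jaw":5.5},{"rx":0,"ry":0,"rz":0,"tx":0,"ty":0,"tz":0,"jaw":5.5}]'
```

```text
t: 8.25
position: [460.7, -209.2, 56.2]
orientation: [[0.991, -0.135, 0.0], [-0.135, -0.991, -0.0], [0.0, 0.0, -1.0]]
ft_force: [-2.6, 2.5, 6.1]
opening: 58.9
finger_force: 68.0
```

The cover is riding on the dowels: TCP z is 56.2 mm as expected, with about 10 N of contact. Now I'll slide it toward its place.

```bash
python3 -m jog '[{"rx":0,"ry":0,"rz":0,"tx":0.2,"ty":0.03,"tz":0,"jaw":5.5},{"rx":0,"ry":0,"rz":0,"tx":0.2,"ty":0.03,"tz":0,"jaw":5.5},{"rx":0,"ry":0,"rz":0,"tx":0.2,"ty":0.03,"tz":0,"jaw":5.5},{"rx":0,"ry":0,"rz":0,"tx":0,"ty":0,"tz":0,"jaw":5.5}]';python3 -m jog '[{"rx":0,"ry":0,"rz":0,"tx":0.15,"ty":0,"tz":0,"jaw":5.5},{"rx":0,"ry":0,"rz":0,"tx":0,"ty":0,"tz":0,"jaw":5.5}]';python3 -m jog '[{"rx":0,"ry":0,"rz":0,"tx":0.1,"ty":0,"tz":0,"jaw":5.5},{"rx":0,"ry":0,"rz":0,"tx":0,"ty":0,"tz":0,"jaw":5.5}]'
```

```text
t: 8.75
position: [466.5, -210.8, 55.5]
orientation: [[0.991, -0.135, 0.0], [-0.135, -0.991, 0.0], [0.0, -0.0, -1.0]]
ft_force: [2.4, 0.2, -1.8]
opening: 59.1
finger_force: 67.0
t: 9.0
position: [467.8, -210.9, 55.5]
orientation: [[0.991, -0.135, -0.0], [-0.135, -0.991, 0.0], [-0.0, -0.0, -1.0]]
ft_force: [-0.1, -0.2, -4.4]
opening: 59.2
finger_force: 67.0
t: 9.25
position: [468.9, -211.1, 55.8]
orientation: [[0.991, -0.135, -0.0], [-0.135, -0.991, 0.0], [-0.0, -0.0, -1.0]]
ft_force: [0.2, 0.4, -3.4]
opening: 59.0
finger_force: 67.0
```

Contact was lost as the sockets reached the dowels, so the cover is over them. I'll lower gently.

```bash
python3 -m jog '[{"rx":0,"ry":0,"rz":0,"tx":0.1,"ty":0,"tz":0.1,"jaw":5.5},{"rx":0,"ry":0,"rz":0,"tx":0,"ty":0,"tz":0,"jaw":5.5}]';python3 -m jog '[{"rx":0,"ry":0,"rz":0,"tx":0,"ty":0,"tz":0.1,"jaw":5.5},{"rx":0,"ry":0,"rz":0,"tx":0,"ty":0,"tz":0,"jaw":5.5}]'
```

```text
t: 9.5
position: [469.8, -211.2, 54.7]
orientation: [[0.991, -0.135, -0.0], [-0.135, -0.991, 0.0], [-0.0, -0.0, -1.0]]
ft_force: [-0.5, 0.3, -3.8]
opening: 58.9
finger_force: 67.0
t: 9.75
position: [469.8, -211.2, 53.7]
orientation: [[0.991, -0.135, -0.0], [-0.135, -0.991, 0.0], [-0.0, -0.0, -1.0]]
ft_force: [-0.5, 0.5, -3.9]
opening: 59.3
finger_force: 67.0
```

```bash
python3 -m jog '[{"rx":0,"ry":0,"rz":0,"tx":0,"ty":0,"tz":0.1,"jaw":5.5},{"rx":0,"ry":0,"rz":0,"tx":0,"ty":0,"tz":0.1,"jaw":5.5},{"rx":0,"ry":0,"rz":0,"tx":0,"ty":0,"tz":0,"jaw":5.5}]';python3 -m jog '[{"rx":0,"ry":0,"rz":0,"tx":0,"ty":0,"tz":0.1,"jaw":5.5},{"rx":0,"ry":0,"rz":0,"tx":0,"ty":0,"tz":0,"jaw":5.5}]'
```

```text
t: 10.12
position: [469.8, -211.2, 51.7]
orientation: [[0.991, -0.135, -0.0], [-0.135, -0.991, 0.0], [-0.0, -0.0, -1.0]]
ft_force: [-0.5, 0.0, -3.6]
opening: 59.1
finger_force: 67.0
t: 10.38
position: [469.8, -211.2, 50.7]
orientation: [[0.991, -0.135, -0.0], [-0.135, -0.991, 0.0], [-0.0, -0.0, -1.0]]
ft_force: [-0.6, -0.5, -4.2]
opening: 58.9
finger_force: 67.0
```

```bash
python3 -m jog '[{"rx":0,"ry":0,"rz":0,"tx":0,"ty":0,"tz":0.1,"jaw":5.5},{"rx":0,"ry":0,"rz":0,"tx":0,"ty":0,"tz":0.1,"jaw":5.5},{"rx":0,"ry":0,"rz":0,"tx":0,"ty":0,"tz":0.1,"jaw":5.5},{"rx":0,"ry":0,"rz":0,"tx":0,"ty":0,"tz":0,"jaw":5.5}]';python3 -m jog '[{"rx":0,"ry":0,"rz":0,"tx":0,"ty":0,"tz":0.1,"jaw":5.5},{"rx":0,"ry":0,"rz":0,"tx":0,"ty":0,"tz":0,"jaw":5.5},{"rx":0,"ry":0,"rz":0,"tx":0,"ty":0,"tz":0,"jaw":5.5}]'
```

```text
t: 10.88
position: [469.8, -211.2, 47.7]
orientation: [[0.991, -0.135, -0.0], [-0.135, -0.991, 0.0], [-0.0, -0.0, -1.0]]
ft_force: [0.9, 0.5, -3.3]
opening: 59.0
finger_force: 67.0
t: 11.25
position: [469.8, -211.3, 46.8]
orientation: [[0.991, -0.135, 0.0], [-0.135, -0.991, -0.0], [0.0, 0.0, -1.0]]
ft_force: [0.0, -0.3, -3.8]
opening: 59.2
finger_force: 67.0
```

Nearly home at z 46.8 (46.4 expected). Pressing in small steps.

```bash
python3 -m jog '[{"rx":0,"ry":0,"rz":0,"tx":0,"ty":0,"tz":0.05,"jaw":5.5},{"rx":0,"ry":0,"rz":0,"tx":0,"ty":0,"tz":0,"jaw":5.5},{"rx":0,"ry":0,"rz":0,"tx":0,"ty":0,"tz":0,"jaw":5.5}]';python3 -m jog '[{"rx":0,"ry":0,"rz":0,"tx":0,"ty":0,"tz":0.04,"jaw":5.5},{"rx":0,"ry":0,"rz":0,"tx":0,"ty":0,"tz":0,"jaw":5.5},{"rx":0,"ry":0,"rz":0,"tx":0,"ty":0,"tz":0,"jaw":5.5}]'
```

```text
t: 11.62
position: [469.9, -211.2, 46.4]
orientation: [[0.991, -0.135, 0.0], [-0.135, -0.991, -0.0], [0.0, 0.0, -1.0]]
ft_force: [-0.6, 0.6, -1.5]
opening: 59.2
finger_force: 67.1
t: 12.0
position: [469.9, -211.3, 46.4]
orientation: [[0.991, -0.135, 0.0], [-0.135, -0.991, -0.0], [0.0, 0.0, -1.0]]
ft_force: [-4.4, 2.2, 4.2]
opening: 59.1
finger_force: 68.0
```

```bash
python3 -m jog '[{"rx":0,"ry":0,"rz":0,"tx":0,"ty":0,"tz":0.06,"jaw":5.5},{"rx":0,"ry":0,"rz":0,"tx":0,"ty":0,"tz":0,"jaw":5.5},{"rx":0,"ry":0,"rz":0,"tx":0,"ty":0,"tz":0,"jaw":5.5},{"rx":0,"ry":0,"rz":0,"tx":0,"ty":0,"tz":0,"jaw":5.5}]'
```

```text
t: 12.5
position: [469.9, -211.3, 46.3]
orientation: [[0.991, -0.135, 0.0], [-0.135, -0.991, -0.0], [0.0, 0.0, -1.0]]
ft_force: [-7.8, 4.9, 13.6]
opening: 59.3
finger_force: 69.0
```

```bash
python3 -m jog '[{"rx":0,"ry":0,"rz":0,"tx":0,"ty":0,"tz":0.01,"jaw":5.5},{"rx":0,"ry":0,"rz":0,"tx":0,"ty":0,"tz":0,"jaw":5.5},{"rx":0,"ry":0,"rz":0,"tx":0,"ty":0,"tz":0,"jaw":5.5},{"rx":0,"ry":0,"rz":0,"tx":0,"ty":0,"tz":0,"jaw":5.5},{"rx":0,"ry":0,"rz":0,"tx":0,"ty":0,"tz":0,"jaw":5.5}]';python3 - <<'E'
from h import *
a=r.read_camera("side");cv2.imwrite("pics/s3.png",cv2.resize(a[160:250,290:430],None,fx=5.5,fy=5.5,interpolation=2))
E
```

```text
t: 13.12
position: [469.9, -211.3, 46.4]
orientation: [[0.991, -0.135, 0.0], [-0.135, -0.991, -0.0], [0.0, 0.0, -1.0]]
ft_force: [-9.6, 4.4, 14.3]
opening: 58.8
finger_force: 69.0
```

View pics/s3.png

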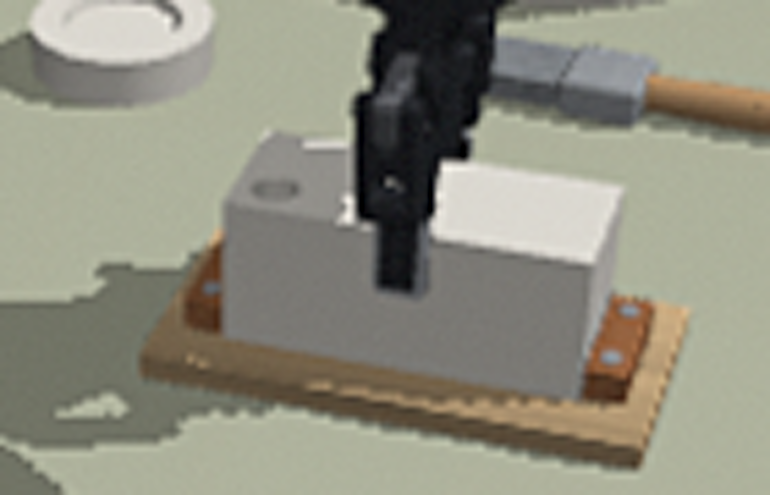

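The picture shows the cover flush on the mould: no gap along the edge from (225,200) to (585,395), and the pour hole at (275,188) is at the runner's end. The push is holding at about 14 N, so I'm handing in.

```bash
python3 -c "
from bench import r
print(r.job_done())"
```

```text
the job is handed in; nothing more can be done
None
```

The job is handed in (no verdict was returned): the cover is fully down on both dowels, pour hole at the runner's end, with the grip still pushing it down at about 14 N.

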